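Nest the stain-filter sleeve and cup loosely in the filtration stand

ROBOT

A 7-joint arm with a two-finger parallel gripper is mounted at the origin on the work surface. World frame = base frame: x ahead of the robot, y to its left, z up, the work surface at z = 0. Lengths are in m, angles in rad, forces in N, time in s.
With the tool pointing down it reaches from about 0.425 to 0.875 m from the base axis. Payload 4.7 kg.
Tool frame: the origin (TCP) lies midway between the tips of the shut fingers; the grasp point (between the pads) lies 19 mm behind it; x points along the fingers, z is the direction in which the jaws open and shut, and the axes are right-handed (so a half turn about x gives the same grasp; the last joint's range is limited). The gripper opens to 87 mm and grips with 3 to 60 N. Pads are 19 mm wide; open, the fingers measure 117 mm over their backs; the gripper's body (75 mm by 190 mm) begins 51 mm behind the grasp point.
Start: joints at [1.152, 0.321, -0.07, 1.45, 0.023, 1.371, -0.057], TCP at [0.273, -0.59, 0.223] pointing down, gripper open.
Joint ranges: [-2.86, 2.86], [-0.3, 2.09], [-1.38, 1.24], [0.06, 2.45], [-1.56, 4.7], [0.09, 2.05], [-2.69, 2.69]. Speed limits (rad/s): [2.57, 2.57, 3.14, 3.14, 3.14, 3.14, 3.14].

INTERFACE

Orientations are given as a rotation vector (axis times angle).
In Python, from bench import ctrl, vision, close_job gives the robot as it stands. The module is installed in compiled form; this text tells all that it offers.
- The arm moves only by the tool servo_tool, never from a script. Its argument "commands" is a list that holds one entry, the list of rows, each a list of 7 numbers: the turn, a rotation vector about the tool's x, y, z in degrees, then the shift along the tool's x, y, z in mm, then the finger opening in mm, from 0 to 87. In form: [[[wx, wy, wz, x, y, z, grip], ...]]. A call has 1 to 5 rows; each row is the pose to reach, as a shift and turn from the pose commanded when the call began, along the tool's axes at that moment; what a row does not reach only later rows make up. A row lasts 1/8 s, in which the tool goes at most 62.5 mm and 10.7 degrees, less where a joint would pass 70% of its speed; a pose out of reach is approached as far as the arm can. A call with a gripper value outside its range is refused whole. The fingers move at their own pace and stop on an object; "newtons" is the grip in N (left out, the last holds). Time passes only in rows, so rows that repeat a pose let the fingers close. It gives the time, the measured TCP pose, the force and the opening at its end, in the units of the state.
- ctrl.get_state(): the state, without advancing time (a new reading comes with each control period).
- vision.get_image(name): name is "scene" or "top"; returns the picture (400x640x3 uint8, red, green, blue); there is no depth.
- vision.camera_info(name): a dict with "fov_y" (degrees; the focal length in pixels is half the picture's height over the tangent of half this angle, whatever the lens; pixels are square), "cx", "cy" (the principal point, pixels), "pose" (4x4, takes a point from camera to world coordinates). Camera axes: x right, y down, z forward; pixel columns grow to the right and rows downward; lengths in m; the calibration is good to about 2 mm. A picture is of the moment at which its call begins. camera_info takes no time and is no camera call.
- close_job(): hands the job in, once; it reports no verdict.
The state is a dict: "time": time; "joint_positions": joint angles; "qd": joint speeds; "joint_torque": joint torques, N m; "position": TCP position; "tool_rot": TCP orientation; "ft_force": force on the tool from outside, world axes, zero at the start; "torque": the same for the moment, N m; "grip_width": opening from 0.0 (shut) to 1.0 (fully open).
Only numpy, scipy, OpenCV 4.12 (cv2) and the standard library are available. Lean on these libraries where they do the work, as an engineer would, in place of code of your own. Each camera call takes 0.05 s, during which the arm holds its last target. There are 200 camera calls.

TASK

Set up the stain filter: nest the orange tapered sleeve in the steel collar of the filtration stand, then nest the blue filter cup in the sleeve, both upright and let go. Lower each one gently until you feel it just touch the cone below, and only then release it: never drop it and never press it home, because pushed tapers wedge and cannot be parted. Leave everything else where it stands.

Things in the scene. Friction and masses are not known exactly. Their poses are not given: they have to be found in the camera images.
- stand: Fixed filtration stand: dark base plate 130 x 130 x 22 mm, black socket 72 mm wide up to 58 mm, a telescopic tube and on top a bright steel tapered collar, open upward. Origin: centre of the underside. The collar's top edge is set by hand anywhere from 90 to 130 mm above the table; this height is not in the readings: see it or feel for it. Tapers pressed together with over 12 N are wedged.
- stand_axis (a point): Point on the stand's vertical centre line, which is the collar's axis, 22 mm above the table. The collar is 62 mm wide over its top edge and 24 mm high; its bore narrows from 51 mm at the top edge to 38 mm (15 degrees from the vertical). The collar rides on a spring of 1.5 N/mm and can be pushed down about 12 mm.
- sleeve: Loose orange tapered sleeve, open both ends, standing on its narrow end, 70 mm high, about 80 g. Outside 36 mm wide at the bottom, 60 mm at 45 mm height (15 degrees); from 47 mm up a straight band 62 mm wide, to be gripped across. Wall 3.5 mm. Origin: centre of the narrow end; z up its axis. Resting in the collar, its narrow end is 28 to 32 mm below the collar's top edge.
- cup: Loose blue filter cup on its narrow foot, 112 mm high, about 110 g. Foot 33 mm wide, 50 mm from 32 mm height up (15 degree taper, then straight). Grip across it at 85 mm or higher, to keep the fingers clear of the sleeve's rim. Origin: centre of the foot; z up its axis. Resting in the sleeve, its foot is 6 to 11 mm above the sleeve's narrow end.
- spare: A smaller grey tapered sleeve, 45 mm high and 44 mm wide at the top, that does not belong to this set; loose. Origin: centre of its narrow end, on the table.
- stain: Amber stain bottle, 60 mm wide, 140 mm high, loose; origin at the centre of its underside.
- beaker: Glass beaker, 70 mm wide, 85 mm high, loose; origin at the centre of its underside.
- slidebox: Blue and white slide box, 90 x 170 x 34 mm, loose; origin at the centre of its underside.
- timer: White lab timer, 60 x 75 x 28 mm, loose; origin at the centre of its underside.
- wash: White wash bottle with red cap, 68 mm wide, 160 mm high, loose; origin at the centre of its underside.
- gloves: Cardboard glove box, 120 x 220 x 75 mm, loose; origin at the centre of its underside.

How it is judged:
By the outcome, as a careful person would: the job done as asked, in the order asked, and still so for the second after the job is handed in, with the robot touching nothing.
It also fails if it takes over 64 s, if anything falls off the work surface, if the arm or the gripper's body presses on something with over 40 N, if the wrist force passes 120 N, or if a joint passes its speed limit or range.

## Working session

There is one attempt and no reset: what is moved stays moved. The work goes in short steps, Python scripts to look and compute and a tool call to move; the robot and the scene stay as the last step left them, time stands still between calls to the robot, and variables do not carry over. Pictures are saved under pics/ and viewed, about 8 in all and at most 12, crops included, and the job is handed in when it is done.

Besides the shell and the picture viewer there is one more tool, called after "Emit:" by a JSON object that holds its "api" and its "payload". servo_tool: Moves the arm, as the interface text tells. Its arguments: {"type":"object","properties":{"commands":{"type":"array"},"newtons":{"type":"number"}},"required":["commands"]}

```bash
mkdir -p pics
python3 - <<'E'
from bench import ctrl, vision
import cv2, numpy as np
np.set_printoptions(precision=4,suppress=True)
for n in ("scene","top"):
    im=vision.get_image(n); cv2.imwrite(f"pics/{n}0.png",im[:,:,::-1]); i=vision.camera_info(n); print(n,i["fov_y"],i["cx"],i["cy"]); print(np.array(i["pose"]), {k:v for k,v in i.items() if k not in("pose","fov_y","cx","cy")})
print(ctrl.get_state())
E
```

```text
scene 54.95904758371571 322.6813344970058 204.55451047731373
[[ 0.7855  0.5326 -0.315   0.9593]
 [ 0.6187 -0.6693  0.4114 -0.4636]
 [ 0.0083 -0.5181 -0.8553  1.0342]
 [ 0.      0.      0.      1.    ]] {}
top 51.91127186984159 322.77217707514586 201.34651569582078
[[-0.0003 -0.9781  0.2083  0.3745]
 [-1.     -0.0011 -0.0064  0.0332]
 [ 0.0065 -0.2083 -0.978   1.1877]
 [ 0.      0.      0.      1.    ]] {}
{'time': 0.1, 'joint_positions': array([ 1.1521,  0.3218, -0.0701,  1.4515,  0.0226,  1.3708, -0.0569]), 'qd': array([ 0.0001, -0.0023, -0.0011, -0.0047,  0.0017, -0.0019, -0.0016]), 'joint_torque': array([  0.0003, -49.2572,  -0.4053, -31.3397,  -0.0639,   0.0395,
         0.0001]), 'position': array([ 0.2724, -0.5897,  0.2216]), 'tool_rot': array([ 0.8856,  1.3849, -0.8842]), 'ft_force': array([0.7769, 0.4423, 0.1249]), 'torque': array([ 0.0387, -0.0297, -0.0331]), 'grip_width': 1.0053011562694927}
```

View pics/scene0.png

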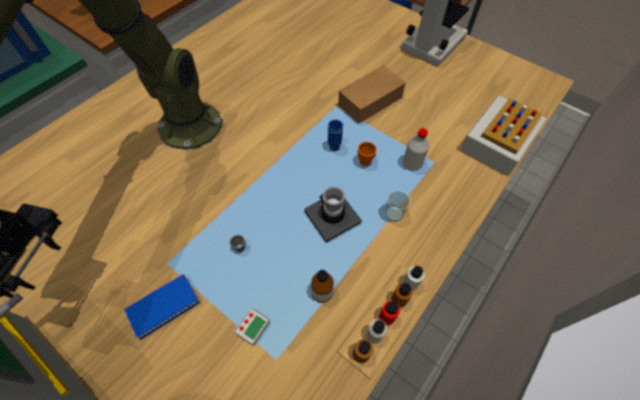

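View pics/top0.png

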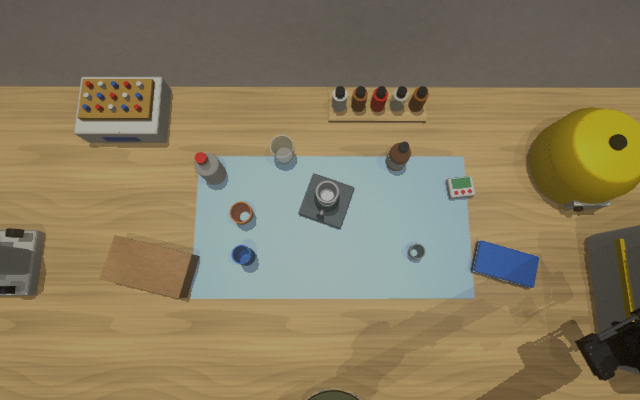

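The scene view shows the cup at about (335,135), the sleeve at (367,153) and the stand's collar at (333,203). In the top view they are at (243,255), (242,213) and (327,195). The grey spare is at (416,252).

Run:
```python
import cv2
t=cv2.imread("pics/top0.png")[165:285,220:370]; s=cv2.imread("pics/scene0.png")[110:245,295:415]
t=cv2.resize(t,None,fx=5,fy=5,interpolation=cv2.INTER_CUBIC)
s=cv2.resize(s,None,fx=4.4,fy=4.4,interpolation=cv2.INTER_CUBIC)
cv2.imwrite("pics/tc.png",t);cv2.imwrite("pics/sc.png",s);print(t.shape,s.shape)
```

```text
(600, 750, 3) (594, 528, 3)
```

View pics/tc.png

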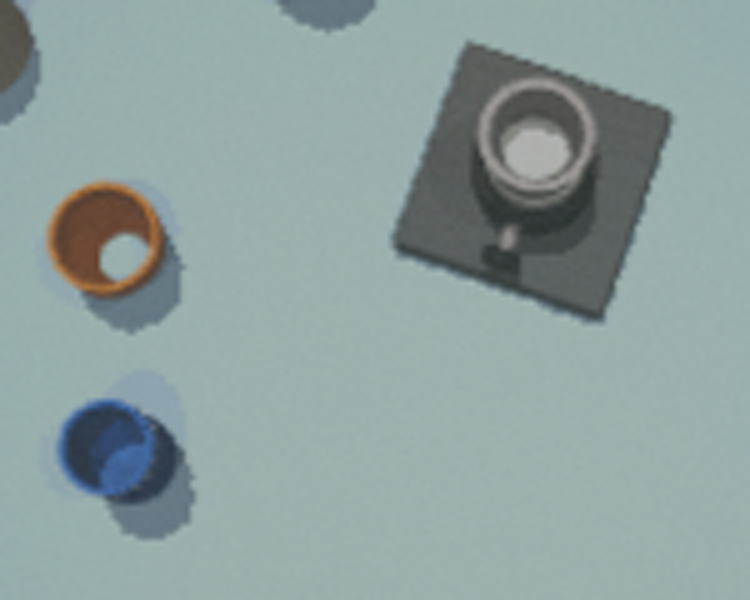

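View pics/sc.png

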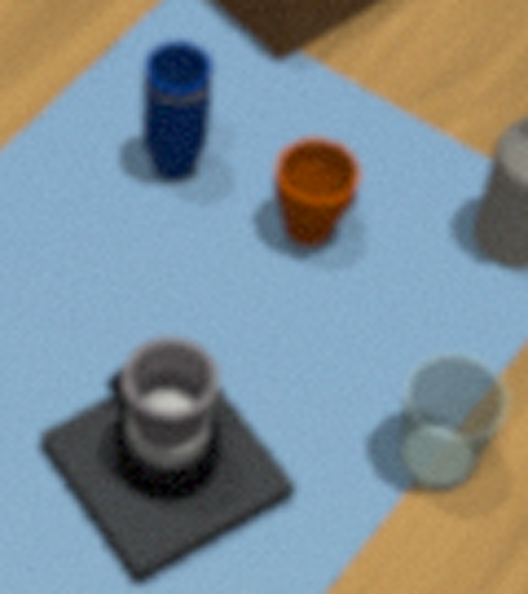

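The top crop shows the sleeve rim centred at (107,240), the cup rim at (107,448) and the collar rim at (537,135). The plate corners are (468,42), (672,115), (602,318) and (395,242). In the scene crop the rims are: cup (179,67), sleeve (317,171) and collar (170,376).

```bash
cat > h.py <<'E'
import numpy as np
from bench import ctrl, vision
from scipy.spatial.transform import Rotation as R
np.set_printoptions(precision=4,suppress=True)
def ray(n,u,v):
    i=vision.camera_info(n); P=np.array(i["pose"]); f=200/np.tan(np.radians(i["fov_y"]/2))
    return P[:3,3], P[:3,:3]@np.array([(u-i["cx"])/f,(v-i["cy"])/f,1])
def atz(n,u,v,z):
    o,d=ray(n,u,v); return o+d*(z-o[2])/d[2]
def proj(n,p):
    i=vision.camera_info(n); P=np.array(i["pose"]); f=200/np.tan(np.radians(i["fov_y"]/2))
    c=P[:3,:3].T@(np.asarray(p)-P[:3,3]); return np.array([c[0]/c[2]*f+i["cx"],c[1]/c[2]*f+i["cy"]])
def tri(uv):
    A=np.zeros((3,3));b=np.zeros(3)
    for n,(u,v) in uv.items():
        o,d=ray(n,u,v); d=d/np.linalg.norm(d); M=np.eye(3)-np.outer(d,d); A+=M;b+=M@o
    return np.linalg.solve(A,b)
def tool():
    s=ctrl.get_state(); return s, np.array(s["position"]), R.from_rotvec(s["tool_rot"]).as_matrix()
E
python3 - <<'E'
from h import *
T=lambda u,v:((u+.5)/5-.5+220,(v+.5)/5-.5+165)
S=lambda u,v:((u+.5)/4.4-.5+295,(v+.5)/4.4-.5+110)
for n,t,s,z in(("sleeve",(107,240),(317,171),.07),("cup",(107,448),(179,67),.112),("collar",(537,135),(170,376),.11)):
    print(n,atz("top",*T(*t),z),atz("scene",*S(*s),z),tri({"top":T(*t),"scene":S(*s)}))
c=np.array([atz("top",*T(*p),.022) for p in((468,42),(672,115),(602,318),(395,242))]); print(c,c.mean(0))
for z in(.09,.1,.11,.12,.13): print(z,atz("top",*T(537,135),z),atz("scene",*S(170,376),z))
s,p,M=tool(); print(p,M)
E
```

```text
sleeve [0.5806 0.2518 0.07  ] [0.5844 0.2542 0.07  ] [0.5824 0.2538 0.0681]
cup [0.4628 0.2391 0.112 ] [0.4663 0.2401 0.112 ] [0.4641 0.2407 0.1094]
collar [0.6309 0.0148 0.11  ] [0.6229 0.0246 0.11  ] [0.628  0.0158 0.1253]
[[ 0.7081  0.0538  0.022 ]
 [ 0.664  -0.0657  0.022 ]
 [ 0.5443 -0.0236  0.022 ]
 [ 0.5884  0.0953  0.022 ]] [0.6262 0.015  0.022 ]
0.09 [0.6357 0.0145 0.09  ] [0.6157 0.0352 0.09  ]
0.1 [0.6333 0.0146 0.1   ] [0.6193 0.0299 0.1   ]
0.11 [0.6309 0.0148 0.11  ] [0.6229 0.0246 0.11  ]
0.12 [0.6286 0.015  0.12  ] [0.6266 0.0193 0.12  ]
0.13 [0.6262 0.0151 0.13  ] [0.6302 0.0141 0.13  ]
[ 0.2724 -0.5897  0.2216] [[-0.0008  0.9078  0.4195]
 [ 0.0015  0.4195 -0.9078]
 [-1.     -0.0001 -0.0017]]
```

Emit:
{"api": "servo_tool", "payload": {"commands": [[[0, 0, 0, 0, 30, -30, 87], [0, 0, 0, 0, 70, -70, 87], [0, 0, 0, 0, 112, -112, 87], [0, 0, 0, 0, 154, -154, 87], [0, 0, 0, 0, 196, -196, 87]]]}}

```text
time: 0.72
position: [0.3686, -0.3279, 0.2222]
tool_rot: [0.885, 1.384, -0.885]
ft_force: [1.6, -0.5, 0.4]
grip_width: 1.001
```

Emit:
{"api": "servo_tool", "payload": {"commands": [[[0, 0, 0, 0, 42, -42, 87], [0, 0, 0, 0, 84, -84, 87], [0, 0, 0, 0, 126, -126, 87], [0, 0, 0, 0, 168, -168, 87], [0, 0, 0, 0, 210, -210, 87]]]}}

```text
time: 1.35
position: [0.471, -0.0495, 0.2224]
tool_rot: [0.885, 1.383, -0.885]
ft_force: [1.2, 0.2, 0.3]
grip_width: 1.0
```

Emit:
{"api": "servo_tool", "payload": {"commands": [[[0, 0, 0, 0, 42, -42, 87], [0, 0, 0, 0, 84, -84, 87], [0, 0, 0, 0, 126, -126, 87], [0, 0, 0, 0, 168, -168, 87], [0, 0, 0, 0, 200, -200, 87]]]}}

```text
time: 1.98
position: [0.5686, 0.2167, 0.2221]
tool_rot: [0.884, 1.385, -0.884]
ft_force: [0.2, -0.3, -0.4]
grip_width: 1.004
```

Emit:
{"api": "servo_tool", "payload": {"commands": [[[0, 0, 0, 0, 20, -20, 87], [0, 0, 0, 0, 29, -29, 87], [0, 0, 0, 0, 29, -29, 87]]]}}

```text
time: 2.35
position: [0.5824, 0.2528, 0.222]
tool_rot: [0.883, 1.384, -0.885]
ft_force: [-0.0, -0.5, -0.4]
grip_width: 1.004
```

```bash
cat >> h.py <<'E'
def to(x,y,z):
    s,p,M=tool(); print("t",s["time"],"p",p,"shift mm",M.T@(np.array([x,y,z])-p)*1e3,"F",s["ft_force"],"T",s["torque"],"w",s["grip_width"]*87); return s,p,M
E
python3 - <<'E'
from h import *
s,p,M=to(.582,.253,.041); print(M)
w=(208,158); print("wash",atz("top",*w,.16))
E
```

```text
t 2.35 p [0.5824 0.2528 0.222 ] shift mm [181.0282  -0.0694  -0.3097] F [-0.0083 -0.5493 -0.4026] T [ 0.0651 -0.0149  0.0135] w 87.3907693997089
[[-0.0011  0.9074  0.4202]
 [-0.0003  0.4202 -0.9074]
 [-1.     -0.0011 -0.0001]]
wash [0.7088 0.3262 0.16  ]
```

Emit:
{"api": "servo_tool", "payload": {"commands": [[[0, 0, 0, 30, 0, 0, 87], [0, 0, 0, 75, 0, 0, 87], [0, 0, 0, 120, 0, 0, 87], [0, 0, 0, 150, 0, 0, 87], [0, 0, 0, 165, 0, 0, 87]]]}}

```text
time: 2.98
position: [0.5822, 0.2499, 0.0559]
tool_rot: [0.884, 1.383, -0.889]
ft_force: [-0.4, 0.4, 0.1]
grip_width: 0.998
```

Emit:
{"api": "servo_tool", "payload": {"commands": [[[0, 0, 0, 10, 0, 0, 87], [0, 0, 0, 16, 0, 0, 87], [0, 0, 0, 16, 0, 0, 70], [0, 0, 0, 16, 0, 0, 66], [0, 0, 0, 16, 0, 0, 63]]], "newtons": 12}}

```text
time: 3.6
position: [0.5831, 0.2529, 0.0422]
tool_rot: [0.885, 1.383, -0.884]
ft_force: [0.7, -0.4, -0.4]
grip_width: 0.768
```

Emit:
{"api": "servo_tool", "payload": {"commands": [[[0, 0, 0, 0, 0, 0, 60], [0, 0, 0, 0, 0, 0, 55], [0, 0, 0, 0, 0, 0, 55], [0, 0, 0, 0, 0, 0, 55]]], "newtons": 12}}

```text
time: 4.1
position: [0.5828, 0.2532, 0.0419]
tool_rot: [0.885, 1.383, -0.884]
ft_force: [-0.8, -0.0, 3.5]
grip_width: 0.708
```

Run:
```python
from h import *
import cv2
to(.582,.253,.041)
a=vision.get_image("scene")[100:220,290:450,::-1]; b=vision.get_image("top")[160:280,190:350,::-1]
cv2.imwrite("pics/g1.png",cv2.resize(np.hstack([a,b]),None,fx=2.5,fy=2.5,interpolation=cv2.INTER_CUBIC))
```

```text
t 4.1 p [0.5828 0.2532 0.0419] shift mm [ 0.8586 -0.8095 -0.1964] F [-0.7918 -0.0113  3.5003] T [0.3026 0.1299 0.0296] w 61.631148103970965
```

View pics/g1.png

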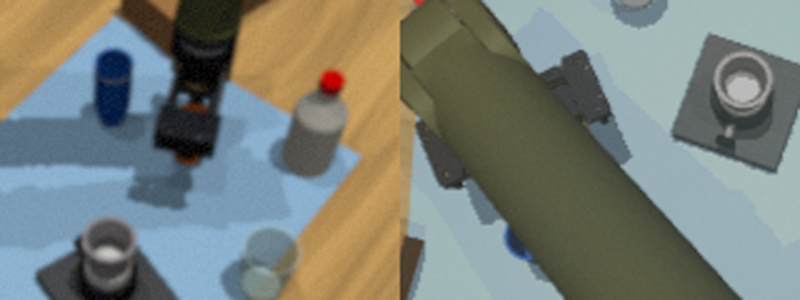

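Emit:
{"api": "servo_tool", "payload": {"commands": [[[0, 0, 0, -5, 0, 0, 55], [0, 0, 0, -30, 0, 0, 55], [0, 0, 0, -80, 0, 0, 55], [0, 0, 0, -130, 0, 0, 55], [0, 0, 0, -163, 0, 0, 55]]]}}

```text
time: 4.82
position: [0.5832, 0.2523, 0.2069]
tool_rot: [0.886, 1.382, -0.884]
ft_force: [0.2, -0.3, -1.7]
grip_width: 0.713
```

Emit:
{"api": "servo_tool", "payload": {"commands": [[[0, 0, 0, 0, -8, 35, 55], [0, 0, 0, 0, -20, 80, 55], [0, 0, 0, 0, -35, 135, 55], [0, 0, 0, 0, -50, 190, 55], [0, 0, 0, 0, -58, 225, 55]]]}}

```text
time: 5.45
position: [0.6243, 0.019, 0.2039]
tool_rot: [0.886, 1.382, -0.891]
ft_force: [0.2, 0.6, -0.5]
grip_width: 0.71
```

Emit:
{"api": "servo_tool", "payload": {"commands": [[[0, 0, 0, 0, 0, 8, 55], [0, 0, 0, 0, 0, 9, 55], [0, 0, 0, 0, 0, 9, 55], [0, 0, 0, 0, 0, 9, 55]]]}}

```text
time: 5.95
position: [0.6279, 0.018, 0.2046]
tool_rot: [0.883, 1.385, -0.882]
ft_force: [0.1, 0.3, -1.0]
grip_width: 0.709
```

Run:
```python
from h import *
import cv2
to(.628,.0155,.15)
a=vision.get_image("scene")[120:260,260:400,::-1]; b=vision.get_image("top")[130:270,250:390,::-1]
cv2.imwrite("pics/g2.png",cv2.resize(np.hstack([a,b]),None,fx=2.85,fy=2.85,interpolation=cv2.INTER_CUBIC))
```

```text
t 5.95 p [0.6279 0.018  0.2046] shift mm [54.6452 -0.9456  2.2931] F [ 0.0814  0.3283 -1.0062] T [-0.0136 -0.0338 -0.0104] w 61.72456390376459
```

View pics/g2.png

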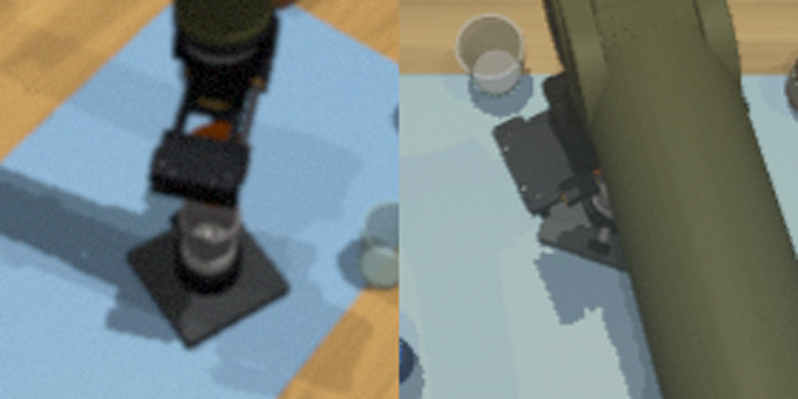

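Emit:
{"api": "servo_tool", "payload": {"commands": [[[0, 0, 0, 15, -1, 2, 55], [0, 0, 0, 35, -1, 2, 55], [0, 0, 0, 46, -1, 2, 55], [0, 0, 0, 46, -1, 2, 55], [0, 0, 0, 46, -1, 2, 55]]]}}

```text
time: 6.68
position: [0.6284, 0.0138, 0.1588]
tool_rot: [0.885, 1.383, -0.884]
ft_force: [-0.4, -0.3, -1.4]
grip_width: 0.714
```

```bash
cat >> h.py <<'E'
def feel(n=8,tgt=(.628,.0155,.14)):
    F=[]
    for _ in range(n):
        vision.get_image("top"); s=ctrl.get_state(); F.append(np.r_[s["ft_force"],s["torque"]])
    F=np.array(F); s,p,M=to(*tgt); f=F.mean(0)
    print("meanF",f,"std",F.std(0)[:3],"tool-axes F",M.T@f[:3])
E
python3 -c "
from h import *
feel(8)"
```

```text
t 7.075 p [0.6283 0.0137 0.1588] shift mm [18.8024  0.5217 -1.7742] F [-0.0155 -0.6781 -1.0938] T [ 0.0239 -0.0308  0.0044] w 61.77766864664176
meanF [ 0.0223  0.0086 -1.2914 -0.0061 -0.005   0.0277] std [0.3773 0.4203 0.2295] tool-axes F [1.2914 0.0234 0.0011]
```

Emit:
{"api": "servo_tool", "payload": {"commands": [[[0, 0, 0, 3, 0.5, -1.7, 55], [0, 0, 0, 5, 0.5, -1.7, 55], [0, 0, 0, 5, 0.5, -1.7, 55]]]}}

```text
time: 7.45
position: [0.6276, 0.0155, 0.1532]
tool_rot: [0.884, 1.384, -0.885]
ft_force: [-0.5, -0.1, -0.5]
grip_width: 0.71
```

Emit:
{"api": "servo_tool", "payload": {"commands": [[[0, 0, 0, 2, 0, 0, 55], [0, 0, 0, 2, 0, 0, 55]]]}}

```text
time: 7.7
position: [0.6278, 0.0154, 0.1513]
tool_rot: [0.885, 1.384, -0.885]
ft_force: [-0.8, -0.3, -1.9]
grip_width: 0.713
```

Emit:
{"api": "servo_tool", "payload": {"commands": [[[0, 0, 0, 2, 0, 0, 55], [0, 0, 0, 2, 0, 0, 55]]]}}

```text
time: 7.95
position: [0.6278, 0.0154, 0.1493]
tool_rot: [0.885, 1.384, -0.885]
ft_force: [0.1, -0.4, -1.0]
grip_width: 0.708
```

```bash
python3 -c "
from h import *
feel(5)"
```

```text
t 8.2 p [0.6279 0.0154 0.1496] shift mm [ 9.5724  0.118  -0.0206] F [ 0.28    0.0374 -1.0661] T [ 0.0141 -0.0106 -0.0405] w 61.86787901019413
meanF [-0.1546  0.1914 -0.9942  0.0058  0.0006 -0.007 ] std [0.2793 0.0828 0.5089] tool-axes F [ 0.9942 -0.0601 -0.2387]
```

No contact yet at 0.1495; I'll keep going in 1.5 mm steps.

Emit:
{"api": "servo_tool", "payload": {"commands": [[[0, 0, 0, 1.5, 0, 0, 55], [0, 0, 0, 1.5, 0, 0, 55]]]}}

```text
time: 8.45
position: [0.6278, 0.0154, 0.1479]
tool_rot: [0.885, 1.384, -0.885]
ft_force: [-0.7, -0.8, -1.0]
grip_width: 0.711
```

Emit:
{"api": "servo_tool", "payload": {"commands": [[[0, 0, 0, 1.5, 0, 0, 55], [0, 0, 0, 1.5, 0, 0, 55]]]}}

```text
time: 8.7
position: [0.6278, 0.0154, 0.1463]
tool_rot: [0.885, 1.384, -0.885]
ft_force: [-1.4, -0.4, -0.7]
grip_width: 0.711
```

```bash
python3 -c "
from h import *
feel(4)"
```

```text
t 8.9 p [0.6279 0.0155 0.1466] shift mm [6.5524 0.1141 0.0205] F [ 0.2214 -0.5616 -1.7965] T [-0.0025 -0.0096 -0.0871] w 61.82786721177794
meanF [ 0.2901 -0.0919 -1.1454  0.0057  0.0063 -0.0004] std [0.4452 0.2884 0.7356] tool-axes F [1.1454 0.2248 0.2049]
```

Emit:
{"api": "servo_tool", "payload": {"commands": [[[0, 0, 0, 1.5, 0, 0, 55], [0, 0, 0, 1.5, 0, 0, 55]]]}}

```text
time: 9.15
position: [0.6278, 0.0154, 0.1448]
tool_rot: [0.885, 1.384, -0.885]
ft_force: [0.7, -0.1, -0.4]
grip_width: 0.71
```

Emit:
{"api": "servo_tool", "payload": {"commands": [[[0, 0, 0, 1.5, 0, 0, 55], [0, 0, 0, 1.5, 0, 0, 55]]]}}

```text
time: 9.4
position: [0.6278, 0.0154, 0.1433]
tool_rot: [0.885, 1.384, -0.885]
ft_force: [0.5, -0.1, -1.1]
grip_width: 0.71
```

```bash
python3 -c "
from h import *
feel(5)"
```

```text
t 9.65 p [0.6279 0.0155 0.1436] shift mm [ 3.5845  0.1015 -0.0048] F [-0.9318 -0.2149 -2.049 ] T [-0.0134 -0.008  -0.0064] w 62.29795625269869
meanF [-0.156  -0.1919 -0.841   0.007   0.0078  0.0142] std [0.4938 0.2889 0.6167] tool-axes F [ 0.841  -0.2221  0.1086]
```

Emit:
{"api": "servo_tool", "payload": {"commands": [[[0, 0, 0, 1.5, 0, 0, 55], [0, 0, 0, 1.5, 0, 0, 55]]]}}

```text
time: 9.9
position: [0.6278, 0.0154, 0.1419]
tool_rot: [0.885, 1.384, -0.885]
ft_force: [-1.2, 1.1, -1.2]
grip_width: 0.709
```

Emit:
{"api": "servo_tool", "payload": {"commands": [[[0, 0, 0, 1.5, 0, 0, 55], [0, 0, 0, 1.5, 0, 0, 55]]]}}

```text
time: 10.15
position: [0.6278, 0.0152, 0.1404]
tool_rot: [0.885, 1.383, -0.885]
ft_force: [-0.4, -1.0, -0.6]
grip_width: 0.71
```

```bash
python3 -c "
from h import *
feel(5)"
```

```text
t 10.4 p [0.6279 0.0153 0.1406] shift mm [ 0.5563  0.1806 -0.1732] F [-0.4388 -1.2131 -0.5895] T [-0.124  -0.0433  0.0244] w 61.439572660085524
meanF [-0.5648 -0.6116 -0.6191 -0.1347 -0.0011 -0.0101] std [0.4158 0.6482 0.2619] tool-axes F [ 0.6192 -0.7691  0.3182]
```

Emit:
{"api": "servo_tool", "payload": {"commands": [[[0, 0, 0, 0, -0.5, 0.9, 55], [0, 0, 0, 0, -0.5, 0.9, 55]]]}}

```text
time: 10.65
position: [0.6278, 0.0145, 0.1405]
tool_rot: [0.885, 1.383, -0.885]
ft_force: [-0.9, 0.8, -0.6]
grip_width: 0.708
```

```bash
python3 -c "
from h import *
feel(5)"
```

```text
t 10.9 p [0.6278 0.0145 0.1405] shift mm [ 0.5416  0.5684 -0.7968] F [-0.0942  0.4524 -0.8328] T [ 0.018   0.0327 -0.0081] w 61.73387489185096
meanF [-0.1115 -0.1413 -0.9629 -0.0181 -0.0004  0.0049] std [0.3671 0.638  0.5143] tool-axes F [ 0.9629 -0.1605  0.0815]
```

Emit:
{"api": "servo_tool", "payload": {"commands": [[[0, 0, 0, 1.5, 0, 0, 55], [0, 0, 0, 1.5, 0, 0, 55]]]}}

```text
time: 11.15
position: [0.6276, 0.0146, 0.1388]
tool_rot: [0.885, 1.384, -0.885]
ft_force: [-0.4, -0.1, 0.0]
grip_width: 0.709
```

```bash
python3 -c "
from h import *
feel(5)"
```

```text
t 11.4 p [0.6277 0.0146 0.139 ] shift mm [-1.017   0.637  -0.7217] F [-1.4389  0.5433 -1.6574] T [ 0.1184  0.0625 -0.0062] w 61.50561848297376
meanF [-0.2909  0.636  -0.7178  0.1369  0.058  -0.0009] std [0.659  0.223  0.5636] tool-axes F [ 0.7179  0.0029 -0.6993]
```

Emit:
{"api": "servo_tool", "payload": {"commands": [[[0, 0, 0, 0, -0.3, -0.4, 55], [0, 0, 0, 0, -0.3, -0.4, 55]]]}}

```text
time: 11.65
position: [0.6274, 0.0145, 0.1391]
tool_rot: [0.885, 1.383, -0.885]
ft_force: [-0.6, 0.7, -1.5]
grip_width: 0.71
```

```bash
python3 -c "
from h import *
feel(5)"
```

```text
t 11.9 p [0.6274 0.0146 0.1391] shift mm [-0.9357  0.9097 -0.6061] F [ 0.1858 -0.6073 -0.8424] T [-0.0153 -0.0564 -0.0461] w 61.77883097405509
meanF [-0.198   0.242  -0.8249  0.0205 -0.0341 -0.0114] std [0.4319 0.5624 0.1987] tool-axes F [ 0.8248 -0.0783 -0.3029]
```

Emit:
{"api": "servo_tool", "payload": {"commands": [[[0, 0, 0, 1, 0, 0, 55], [0, 0, 0, 1, 0, 0, 55]]]}}

```text
time: 12.15
position: [0.6275, 0.0146, 0.1381]
tool_rot: [0.885, 1.383, -0.885]
ft_force: [0.7, -0.5, -0.4]
grip_width: 0.707
```

```bash
python3 -c "
from h import *
feel(5)"
```

```text
t 12.4 p [0.6275 0.0147 0.1381] shift mm [-1.8707  0.8121 -0.5181] F [ 0.9428  0.0011 -0.9079] T [-0.0058 -0.0469  0.0367] w 61.705765282763046
meanF [ 0.5217  0.1078 -0.1187 -0.0136 -0.0503  0.0135] std [0.2475 0.4852 0.441 ] tool-axes F [0.1188 0.5188 0.121 ]
```

Emit:
{"api": "servo_tool", "payload": {"commands": [[[0, 0, 0, 0.7, 0.1, 0, 55], [0, 0, 0, 0.7, 0.1, 0, 55]]]}}

```text
time: 12.65
position: [0.6275, 0.0147, 0.1374]
tool_rot: [0.885, 1.383, -0.885]
ft_force: [-0.4, -0.4, 1.4]
grip_width: 0.713
```

```bash
python3 -c "
from h import *
feel(6)"
```

```text
t 12.95 p [0.6275 0.0147 0.1374] shift mm [-2.5883  0.7616 -0.5252] F [ 0.1126 -0.3277  0.5728] T [-0.1027 -0.1013  0.0017] w 61.85080754393406
meanF [ 0.0019 -0.1442  0.9363 -0.0474 -0.0464  0.0028] std [0.2453 0.3486 0.4656] tool-axes F [-0.9362 -0.0587  0.1319]
```

Emit:
{"api": "servo_tool", "payload": {"commands": [[[0, 0, 0, 0, 0, 0, 64], [0, 0, 0, 0, 0, 0, 70], [0, 0, 0, 0, 0, 0, 87], [0, 0, 0, 0, 0, 0, 87], [0, 0, 0, 0, 0, 0, 87]]]}}

```text
time: 13.58
position: [0.6274, 0.0147, 0.1373]
tool_rot: [0.885, 1.383, -0.885]
ft_force: [0.1, -0.1, 1.1]
grip_width: 0.983
```

Emit:
{"api": "servo_tool", "payload": {"commands": [[[0, 0, 0, -5, 0, 0, 87], [0, 0, 0, -20, 0, 0, 87], [0, 0, 0, -50, 0, 0, 87], [0, 0, 0, -75, 0, 0, 87], [0, 0, 0, -85, 0, 0, 87]]]}}

```text
time: 14.2
position: [0.6285, 0.0151, 0.2251]
tool_rot: [0.886, 1.38, -0.883]
ft_force: [0.6, 0.5, 0.7]
grip_width: 0.998
```

Emit:
{"api": "servo_tool", "payload": {"commands": [[[0, 0, 0, 0, -6, -33, 87], [0, 0, 0, 0, -17, -88, 87], [0, 0, 0, 0, -28, -143, 87], [0, 0, 0, 0, -39, -198, 87], [0, 0, 0, 0, -48, -245, 87]]]}}

```text
time: 14.82
position: [0.4794, 0.2188, 0.2224]
tool_rot: [0.884, 1.383, -0.884]
ft_force: [0.2, -0.1, -0.2]
grip_width: 1.001
```

Emit:
{"api": "servo_tool", "payload": {"commands": [[[0, 0, 0, 0, -5, -25, 87], [0, 0, 0, 0, -5, -29, 87], [0, 0, 0, 0, -5, -29, 87]]]}}

```text
time: 15.2
position: [0.4651, 0.2402, 0.2222]
tool_rot: [0.885, 1.383, -0.886]
ft_force: [0.1, -0.8, 0.6]
grip_width: 1.005
```

Run:
```python
from h import *
import cv2
to(.464,.240,.079)
a=vision.get_image("scene")[100:240,280:420,::-1]; b=vision.get_image("top")[150:290,230:370,::-1]
cv2.imwrite("pics/g3.png",cv2.resize(np.hstack([a,b]),None,fx=2.85,fy=2.85,interpolation=cv2.INTER_CUBIC))
```

```text
t 15.2 p [0.4651 0.2402 0.2222] shift mm [143.2266  -1.086   -0.3755] F [ 0.0504 -0.7701  0.5956] T [-0.025  -0.0047  0.0386] w 87.39272169374586
```

View pics/g3.png

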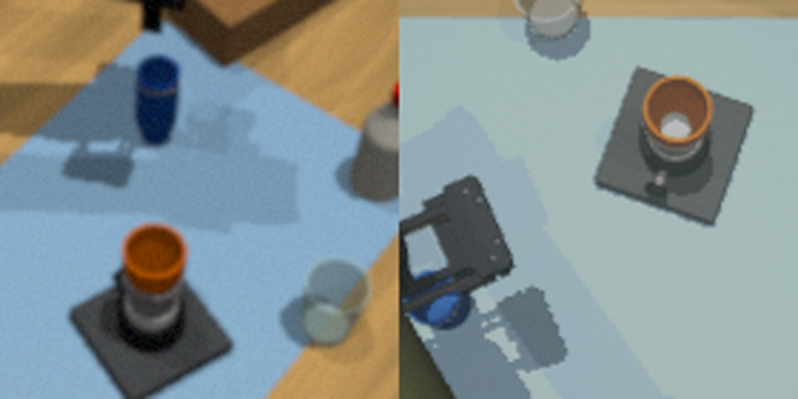

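The sleeve sits upright in the collar: its rim is at about (155,250) in the left half and (677,109) in the right half. The cup is still at (158,100) on the left. Next I grip the cup.

Emit:
{"api": "servo_tool", "payload": {"commands": [[[0, 0, 0, 30, -0.5, 0, 87], [0, 0, 0, 75, -1, 0, 87], [0, 0, 0, 110, -1, 0, 87], [0, 0, 0, 130, -1, 0, 87], [0, 0, 0, 142, -1, 0, 87]]]}}

```text
time: 15.92
position: [0.4639, 0.2402, 0.0795]
tool_rot: [0.886, 1.384, -0.886]
ft_force: [0.6, 0.3, 0.0]
grip_width: 1.001
```

Emit:
{"api": "servo_tool", "payload": {"commands": [[[0, 0, 0, 0, 0, 0, 75], [0, 0, 0, 0, 0, 0, 65], [0, 0, 0, 0, 0, 0, 58], [0, 0, 0, 0, 0, 0, 53], [0, 0, 0, 0, 0, 0, 50]]], "newtons": 12}}

```text
time: 16.55
position: [0.4637, 0.2408, 0.0806]
tool_rot: [0.885, 1.383, -0.885]
ft_force: [0.0, -0.3, 0.5]
grip_width: 0.602
```

Emit:
{"api": "servo_tool", "payload": {"commands": [[[0, 0, 0, 0, 0, 0, 46], [0, 0, 0, 0, 0, 0, 43], [0, 0, 0, 0, 0, 0, 43], [0, 0, 0, 0, 0, 0, 43]]]}}

```text
time: 17.05
position: [0.4637, 0.2407, 0.0804]
tool_rot: [0.885, 1.383, -0.885]
ft_force: [0.3, -1.0, 2.4]
grip_width: 0.566
```

Run:
```python
from h import *
to(.464,.240,.079)
u=((677-399)/2.85-.3+230,109/2.85-.3+150); v=(155/2.85-.3+280,250/2.85-.3+100)
print("sleeve rim",atz("top",*u,.165),atz("scene",*v,.165),tri({"top":u,"scene":v}))
```

```text
t 17.05 p [0.4637 0.2407 0.0804] shift mm [ 1.4387 -0.0156  0.7809] F [ 0.2802 -0.9714  2.3907] T [-0.1818  0.0167 -0.0079] w 49.242702393689754
sleeve rim [0.6275 0.0151 0.165 ] [0.6298 0.0166 0.165 ] [0.6286 0.016  0.1641]
```

Emit:
{"api": "servo_tool", "payload": {"commands": [[[0, 0, 0, -5, 0, 0, 43], [0, 0, 0, -40, 0, 0, 43], [0, 0, 0, -95, 0, 0, 43], [0, 0, 0, -150, 0, 0, 43], [0, 0, 0, -190, 0, 0, 43]]]}}

```text
time: 17.68
position: [0.4635, 0.2413, 0.2728]
tool_rot: [0.885, 1.382, -0.883]
ft_force: [-0.2, 0.5, -1.6]
grip_width: 0.566
```

Emit:
{"api": "servo_tool", "payload": {"commands": [[[0, 0, 0, 0, 6, 33, 43], [0, 0, 0, 0, 17, 88, 43], [0, 0, 0, 0, 28, 143, 43], [0, 0, 0, 0, 39, 198, 43], [0, 0, 0, 0, 48, 245, 43]]]}}

```text
time: 18.3
position: [0.6106, 0.0363, 0.27]
tool_rot: [0.885, 1.383, -0.886]
ft_force: [0.6, 0.7, -1.5]
grip_width: 0.566
```

Emit:
{"api": "servo_tool", "payload": {"commands": [[[0, 0, 0, 0, 5, 25, 43], [0, 0, 0, 0, 6, 28, 43], [0, 0, 0, 0, 6, 28, 43], [0, 0, 0, 0, 6, 28, 43]]]}}

```text
time: 18.8
position: [0.6262, 0.0183, 0.2709]
tool_rot: [0.882, 1.385, -0.882]
ft_force: [0.1, -0.5, -1.0]
grip_width: 0.567
```

Run:
```python
from h import *
feel(4,(.6275,.0147,.205))
```

```text
t 19.0 p [0.6267 0.0165 0.2707] shift mm [65.7265 -0.0793  1.943 ] F [-0.5752 -0.3219 -0.9335] T [0.0044 0.0056 0.057 ] w 49.05937985618398
meanF [-0.2258 -0.1541 -0.7881 -0.0154  0.0143  0.007 ] std [0.2994 0.3717 0.2219] tool-axes F [ 0.7881 -0.2699  0.0444]
```

Emit:
{"api": "servo_tool", "payload": {"commands": [[[0, 0, 0, 15, 0, 0.5, 43], [0, 0, 0, 40, 0, 0.5, 43], [0, 0, 0, 60, 0, 0.5, 43], [0, 0, 0, 65, 0, 0.5, 43], [0, 0, 0, 65, 0, 0.5, 43]]]}}

```text
time: 19.62
position: [0.6272, 0.0152, 0.2051]
tool_rot: [0.885, 1.384, -0.885]
ft_force: [0.6, 0.3, -0.7]
grip_width: 0.571
```

Run:
```python
from h import *
feel(6,(.6275,.0147,.2))
```

```text
t 19.925 p [0.6276 0.0152 0.206 ] shift mm [ 6.0455 -0.3299  0.3936] F [-0.1581  0.5679 -1.0567] T [-0.0299 -0.     -0.0001] w 49.458659885235114
meanF [ 0.1544 -0.1244 -1.0163  0.0112 -0.0066 -0.0101] std [0.4983 0.4974 0.2248] tool-axes F [1.0165 0.087  0.1771]
```

Free-air baseline with the cup is about −1.0 N in z. Now lowering slowly.

Emit:
{"api": "servo_tool", "payload": {"commands": [[[0, 0, 0, 3, -0.3, 0.4, 43], [0, 0, 0, 6, -0.3, 0.4, 43], [0, 0, 0, 8, -0.3, 0.4, 43], [0, 0, 0, 8, -0.3, 0.4, 43]]]}}

```text
time: 20.42
position: [0.627, 0.0146, 0.197]
tool_rot: [0.885, 1.384, -0.885]
ft_force: [-0.1, -0.9, -1.3]
grip_width: 0.565
```

Emit:
{"api": "servo_tool", "payload": {"commands": [[[0, 0, 0, 2, 0, 0, 43], [0, 0, 0, 2, 0, 0, 43]]]}}

```text
time: 20.68
position: [0.6271, 0.0146, 0.1951]
tool_rot: [0.885, 1.384, -0.885]
ft_force: [-0.5, -0.7, -0.4]
grip_width: 0.568
```

Run:
```python
from h import *
feel(5,(.6275,.0147,.185))
```

```text
t 20.925 p [0.6272 0.0147 0.1954] shift mm [10.4174  0.2986  0.1177] F [ 0.0629 -0.4808 -1.2459] T [-0.0081  0.0029  0.0293] w 49.61410416491218
meanF [-0.116   0.1314 -1.4782 -0.0248  0.023   0.0134] std [0.7439 0.324  0.3593] tool-axes F [ 1.4782 -0.0503 -0.1682]
```

Emit:
{"api": "servo_tool", "payload": {"commands": [[[0, 0, 0, 1.5, 0.2, 0, 43], [0, 0, 0, 1.5, 0.2, 0, 43]]]}}

```text
time: 21.18
position: [0.6272, 0.0148, 0.1936]
tool_rot: [0.885, 1.384, -0.885]
ft_force: [-0.1, -0.8, -1.2]
grip_width: 0.563
```

Emit:
{"api": "servo_tool", "payload": {"commands": [[[0, 0, 0, 1.5, 0, 0, 43], [0, 0, 0, 1.5, 0, 0, 43]]]}}

```text
time: 21.42
position: [0.6272, 0.0147, 0.1921]
tool_rot: [0.885, 1.384, -0.885]
ft_force: [-0.6, 0.4, -1.0]
grip_width: 0.57
```

Run:
```python
from h import *
feel(5,(.6275,.0147,.185))
```

```text
t 21.675 p [0.6273 0.0148 0.1924] shift mm [7.3629 0.1146 0.1249] F [-0.1882  0.3853 -0.6466] T [ 0.0246 -0.0063  0.0265] w 49.355458856071614
meanF [-0.098  -0.0856 -1.2138  0.0036  0.0054 -0.0027] std [0.2514 0.4508 0.5385] tool-axes F [ 1.2138 -0.1249  0.0364]
```

Emit:
{"api": "servo_tool", "payload": {"commands": [[[0, 0, 0, 1.5, 0, 0, 43], [0, 0, 0, 1.5, 0, 0, 43]]]}}

```text
time: 21.92
position: [0.6272, 0.0147, 0.1906]
tool_rot: [0.885, 1.384, -0.885]
ft_force: [-0.8, 0.0, -0.2]
grip_width: 0.566
```

Run:
```python
from h import *
feel(5,(.6275,.0147,.185))
```

```text
t 22.175 p [0.6273 0.0148 0.1909] shift mm [5.8548 0.1243 0.1208] F [ 0.0952  0.0207 -1.9462] T [ 0.0396 -0.0213 -0.0014] w 49.42179067534244
meanF [ 0.0598 -0.115  -1.2145  0.0264  0.0052  0.0053] std [0.7085 0.5993 0.4353] tool-axes F [1.2145 0.0061 0.1294]
```

Emit:
{"api": "servo_tool", "payload": {"commands": [[[0, 0, 0, 1.5, 0, 0, 43], [0, 0, 0, 1.5, 0, 0, 43]]]}}

```text
time: 22.42
position: [0.6273, 0.0147, 0.1892]
tool_rot: [0.885, 1.384, -0.885]
ft_force: [0.1, 1.6, -1.4]
grip_width: 0.568
```

Run:
```python
from h import *
feel(5,(.6275,.0147,.185))
```

```text
t 22.675 p [0.6273 0.0148 0.1893] shift mm [4.3283 0.1409 0.1308] F [-0.6922 -0.8253 -1.3861] T [ 0.0209 -0.028   0.0058] w 49.25233828967363
meanF [-0.2397 -0.2304 -1.1806  0.0085  0.0068  0.0157] std [0.4553 0.416  0.3971] tool-axes F [ 1.1806 -0.3141  0.1085]
```

Emit:
{"api": "servo_tool", "payload": {"commands": [[[0, 0, 0, 1.2, 0, 0, 43], [0, 0, 0, 1.2, 0, 0, 43]]]}}

```text
time: 22.92
position: [0.6274, 0.0149, 0.1881]
tool_rot: [0.885, 1.383, -0.885]
ft_force: [1.8, -0.3, -1.9]
grip_width: 0.571
```

Run:
```python
from h import *
feel(5,(.6275,.0147,.185))
```

```text
t 23.175 p [0.6273 0.0149 0.1881] shift mm [3.1343 0.097  0.2523] F [ 0.0683 -0.1216 -0.9134] T [ 0.0921 -0.0308  0.0135] w 49.33233833575031
meanF [ 0.0182  0.0094 -1.1022  0.0883 -0.0153 -0.0039] std [0.5109 0.2325 0.2209] tool-axes F [ 1.1022  0.0205 -0.0008]
```

Torque about x is rising, which means a slight side contact pushing towards +y. I'll shift 0.3 mm that way and lower a little more.

Emit:
{"api": "servo_tool", "payload": {"commands": [[[0, 0, 0, 0, 0.2, -0.3, 43], [0, 0, 0, 0.7, 0.2, -0.3, 43], [0, 0, 0, 0.7, 0.2, -0.3, 43]]]}}

```text
time: 23.55
position: [0.6274, 0.0151, 0.1874]
tool_rot: [0.885, 1.383, -0.885]
ft_force: [0.5, 0.3, -0.9]
grip_width: 0.565
```

Run:
```python
from h import *
feel(5,(.6275,.0147,.185))
```

```text
t 23.8 p [0.6274 0.0151 0.1875] shift mm [ 2.4504 -0.0714  0.4228] F [ 0.7964 -0.2855 -1.4065] T [ 0.053  -0.0653  0.0284] w 49.30236917728918
meanF [ 0.2546 -0.0584 -1.2416  0.063  -0.0432  0.0067] std [0.5963 0.2683 0.4733] tool-axes F [1.2416 0.2066 0.1596]
```

Emit:
{"api": "servo_tool", "payload": {"commands": [[[0, 0, 0, 0, 0.3, -0.2, 43], [0, 0, 0, 0.7, 0.3, -0.2, 43], [0, 0, 0, 0.7, 0.3, -0.2, 43]]]}}

```text
time: 24.18
position: [0.6275, 0.0154, 0.1866]
tool_rot: [0.885, 1.383, -0.885]
ft_force: [-0.3, 0.8, -1.2]
grip_width: 0.567
```

Run:
```python
from h import *
feel(5,(.6275,.0147,.185))
```

```text
t 24.425 p [0.6276 0.0154 0.1867] shift mm [ 1.7259 -0.3535  0.6208] F [-0.854   0.3601 -1.4822] T [ 0.0218 -0.0526 -0.0205] w 49.478604581945746
meanF [-0.1999  0.4776 -1.1423  0.0342 -0.0095 -0.0096] std [0.7656 0.2697 0.3104] tool-axes F [ 1.1422  0.019  -0.5176]
```

Emit:
{"api": "servo_tool", "payload": {"commands": [[[0, 0, 0, 0.8, 0.1, -0.1, 43], [0, 0, 0, 0.8, 0.1, -0.1, 43]]]}}

```text
time: 24.68
position: [0.6276, 0.0156, 0.1859]
tool_rot: [0.885, 1.383, -0.885]
ft_force: [0.3, 0.3, -0.5]
grip_width: 0.565
```

Run:
```python
from h import *
feel(5,(.6275,.0147,.185))
```

```text
t 24.925 p [0.6276 0.0156 0.1859] shift mm [ 0.9376 -0.4669  0.7612] F [ 0.1812 -0.9129 -0.224 ] T [ 0.0068 -0.0078 -0.0037] w 49.10989353079305
meanF [-0.0734 -0.2438 -0.7451  0.0702  0.0068 -0.0058] std [0.2665 0.3748 0.5007] tool-axes F [ 0.7451 -0.1689  0.1906]
```

Emit:
{"api": "servo_tool", "payload": {"commands": [[[0, 0, 0, 0.7, 0.1, -0.2, 43], [0, 0, 0, 0.7, 0.1, -0.2, 43]]]}}

```text
time: 25.18
position: [0.6276, 0.0157, 0.1852]
tool_rot: [0.885, 1.383, -0.885]
ft_force: [0.1, -0.0, -0.7]
grip_width: 0.566
```

Run:
```python
from h import *
feel(5,(.6275,.0147,.185))
```

```text
t 25.425 p [0.6276 0.0157 0.1853] shift mm [ 0.2509 -0.5537  0.8595] F [ 0.435  -0.1267 -0.8529] T [-0.0229 -0.0038 -0.0471] w 49.36814506790055
meanF [ 0.1059 -0.0654 -0.7784  0.0032  0.0163 -0.01  ] std [0.3974 0.4075 0.3807] tool-axes F [0.7784 0.0688 0.1036]
```

Lateral load is zero and the cup is centred; 0.7 mm more.

Emit:
{"api": "servo_tool", "payload": {"commands": [[[0, 0, 0, 0.7, 0, 0, 43], [0, 0, 0, 0.7, 0, 0, 43]]]}}

```text
time: 25.68
position: [0.6277, 0.0158, 0.1846]
tool_rot: [0.885, 1.383, -0.885]
ft_force: [-0.2, -0.4, -1.0]
grip_width: 0.567
```

Run:
```python
from h import *
feel(6,(.6275,.0147,.185))
```

```text
t 25.975 p [0.6277 0.0158 0.1846] shift mm [-0.3917 -0.6185  0.8803] F [0.0086 0.6462 0.0099] T [ 0.0424 -0.0228 -0.0436] w 49.571336721012464
meanF [ 0.014   0.1565 -0.2202  0.0138 -0.0188 -0.0247] std [0.3122 0.2882 0.6111] tool-axes F [ 0.2202  0.0783 -0.1362]
```

Emit:
{"api": "servo_tool", "payload": {"commands": [[[0, 0, 0, 0.7, 0, 0, 43], [0, 0, 0, 0.7, 0, 0, 43]]]}}

```text
time: 26.22
position: [0.6277, 0.0158, 0.1839]
tool_rot: [0.885, 1.383, -0.885]
ft_force: [-0.1, 0.7, 0.7]
grip_width: 0.567
```

Run:
```python
from h import *
feel(6,(.6275,.0147,.185))
```

```text
t 26.525 p [0.6277 0.0158 0.1839] shift mm [-1.136  -0.6116  0.9392] F [0.2155 0.2616 0.4202] T [ 0.0769 -0.0521 -0.0429] w 49.210687858209006
meanF [-0.0102 -0.0797  0.5637  0.0377 -0.0284 -0.0076] std [0.5102 0.3361 0.2917] tool-axes F [-0.5637 -0.0427  0.0681]
```

Contact force is about 1.7 N and rises at the spring's rate, with no side load. The foot is about 8 mm above the sleeve's end, as specified, so I release.

Emit:
{"api": "servo_tool", "payload": {"commands": [[[0, 0, 0, 0, 0, 0, 52], [0, 0, 0, 0, 0, 0, 58], [0, 0, 0, 0, 0, 0, 70], [0, 0, 0, 0, 0, 0, 87], [0, 0, 0, 0, 0, 0, 87]]]}}

```text
time: 27.15
position: [0.6276, 0.0158, 0.1838]
tool_rot: [0.885, 1.383, -0.885]
ft_force: [0.0, -0.8, 0.7]
grip_width: 0.921
```

Emit:
{"api": "servo_tool", "payload": {"commands": [[[0, 0, 0, 0, 0, 0, 87], [0, 0, 0, -4, 0, 0, 87], [0, 0, 0, -20, 0, 0, 87], [0, 0, 0, -50, 0, 0, 87], [0, 0, 0, -80, 0, 0, 87]]]}}

```text
time: 27.78
position: [0.6278, 0.0159, 0.2659]
tool_rot: [0.885, 1.383, -0.884]
ft_force: [0.8, -0.2, 0.7]
grip_width: 1.0
```

Emit:
{"api": "servo_tool", "payload": {"commands": [[[0, 0, 0, -20, 0, -30, 87], [0, 0, 0, -20, 0, -80, 87], [0, 0, 0, -20, 0, -130, 87], [0, 0, 0, -20, 0, -170, 87], [0, 0, 0, -20, 0, -190, 87]]]}}

```text
time: 28.4
position: [0.5458, 0.1923, 0.2849]
tool_rot: [0.881, 1.385, -0.88]
ft_force: [-0.3, -0.3, -0.2]
grip_width: 0.996
```

Run:
```python
from h import *
import cv2
to(.6275,.0147,.185)
a=vision.get_image("scene")[120:260,260:400,::-1]; b=vision.get_image("top")[130:270,250:390,::-1]
cv2.imwrite("pics/g4.png",cv2.resize(np.hstack([a,b]),None,fx=2.85,fy=2.85,interpolation=cv2.INTER_CUBIC))
cv2.imwrite("pics/full.png",np.vstack([vision.get_image("scene"),vision.get_image("top")])[::,:,::-1][::, ::][:800:1].repeat(1,0)[::2,::2])
```

```text
t 28.4 p [0.5458 0.1923 0.2849] shift mm [ 99.9376  -1.4502 195.5206] F [-0.2564 -0.334  -0.1913] T [-0.0017  0.0032 -0.0204] w 86.65148761200561
```

View pics/g4.png

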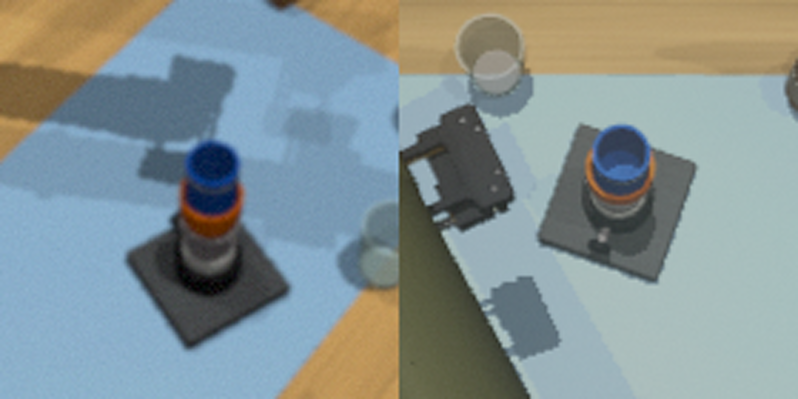

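View pics/full.png

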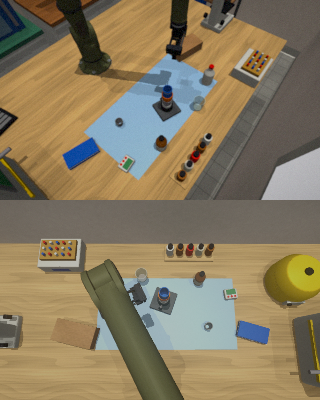

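The cup stands upright in the sleeve, with its rim at about (212,163) on the left and (621,155) on the right. The sleeve rim rings it evenly, and everything else is in place. I'll check the rim height, then hand in.

Run:
```python
from h import *
from bench import close_job
print(tri({"top":(327.6,184.1),"scene":(334.1,176.9)}),atz("top",327.6,184.1,.2155))
print(close_job())
```

```text
[0.6266 0.016  0.2117] [0.6247 0.0151 0.2155]
the job is handed in; nothing more can be done
None
```

The job is done and handed in at about 28.5 s: the orange sleeve is nested in the steel collar and the blue cup in the sleeve, both upright and released.

- **Sleeve:** I lowered it in small steps and centred it by feel. I released it at about 1.9 N of contact force, with almost no side load.
- **Cup:** Done the same way, and released at about 1.7 N. Its foot was then about 8 mm above the sleeve's narrow end, within the 6 to 11 mm given. Both releases were far below the 12 N that wedges the tapers.
- **Last checks:** The final pictures show the stack upright and centred, the gripper well clear, and the other objects where they stood.
- **Disagreement:** The cameras put the cup's rim at 212 mm, against about 215 mm worked out from the arm's readings. They also put the cup's centre 1 to 3 mm from the collar axis found by feel. I take both as within the error of reading those pictures and did not measure again.

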